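Put the polishing-wheel tray away in the rack

ROBOT

A 6-joint arm with a two-finger parallel gripper is mounted at the origin on the work surface. World frame = base frame: x ahead of the robot, y to its left, z up, the work surface at z = 0. Lengths are in m, angles in rad, forces in N, time in s.
With the tool pointing down it reaches from about 0.3 to 0.875 m from the base axis. Payload 6.4 kg.
Tool frame: the origin (TCP) lies at the very end of the fingers, on their centre line; the grasp point (between the pads) lies 19 mm behind it; z points along the fingers, y is the line along which they close (so a half turn about z gives the same grasp; the last joint's range is limited). The gripper opens to 85 mm and grips with 20 to 120 N. Pads are 22 mm wide; open, the fingers measure 114 mm over their backs; the gripper's body (76 mm by 85 mm) begins 54 mm behind the grasp point. The pads swing forward as they close: fully open they stand 13 mm farther back than shut.
Start: joints at [1.028, 0.181, 1.607, -0, 1.354, -0.206], TCP at [0.19, 0.543, 0.195] pointing down, gripper open.
Joint ranges: [-2.99, 2.99], [-0.89, 2.07], [0.3, 2.58], [-1.14, 4.28], [0, 2.63], [-3.12, 3.12]. Speed limits (rad/s): [2.57, 2.57, 3.01, 3.14, 3.14, 3.14].

INTERFACE

Orientations are given as a 3x3 rotation matrix whose columns are the frame's x, y, z axes.
In Python, from workcell import manip, read_camera gives the robot as it stands.
- The arm moves only by the tool play_rows, never from a script. Its argument "series" is a list of rows, each a list of 6 numbers: the shift along the tool's x, y, z scaled (see below), then the turn, a rotation vector about the tool's x, y, z scaled (see below). In form: [[x, y, z, ax, ay, az], ...]. A call has 1 to 8 rows; each row is the pose to reach, as a shift and turn from the pose commanded when the call began, along the tool's axes at that moment; what a row does not reach only later rows make up. The controller multiplies each number of a shift by 20 cm and each number of a turn by pi/2 rad. A row lasts 1/12 s, in which the tool goes at most 41.7 mm and 7.16 degrees, less where a joint would pass 70% of its speed; a pose out of reach is approached as far as the arm can. A call with a number of a shift or a turn outside -1 to 1 is refused whole. A call with a gripper value outside its range is refused whole. "hand" is the closure, from 0 (fully open) to 1 (shut), set as the call begins (left out, the last holds). The fingers move at their own pace and stop on an object; the grip force is fixed at half the most. Time passes only in rows, so rows that repeat a pose let the fingers close. It gives the time, the measured TCP pose, the force, the opening and the grip force at its end, in the units of the state.
- manip.get_state(): the state, without advancing time (a new reading comes with each control period).
- read_camera(name): name is "scene" or "side" or "wrist"; returns a dict with "img" (480x640x3 uint8, red, green, blue), "depth" (480x640 float32, m along the optical axis (not along the pixel's ray), 0 where there is no reading), "mtx" (3x3 intrinsics, pixels), "R" (3x3) and "t" (3): a world point X has camera coordinates R X + t; the wrist camera has in their place "mount" (4x4, takes a point from camera to tool coordinates, whose origin is the TCP and whose axes are the flange's). Camera axes: x right, y down, z forward; pixel columns grow to the right and rows downward; lengths in m; the calibration is good to about 2 mm. A picture is of the moment at which its call begins: read the wrist's pose just before it.
- manip.hand_in(): hands the job in; it is judged then, once.
The state is a dict: "clock": time; "joint_positions": joint angles; "joint_velocities": joint speeds; "effort": joint torques, N m; "tcp_pos": TCP position; "tool_rot": TCP orientation; "contact_force": force on the tool from outside, world axes, zero at the start; "ft_torque": the same for the moment, N m; "width": finger opening in m; "finger_force": force on a finger pad.
Only numpy, scipy, OpenCV 4.12 (cv2) and the standard library are available. Lean on these libraries where they do the work, as an engineer would, in place of code of your own. Each camera call takes 0.05 s, during which the arm holds its last target. There are 200 camera calls.

TASK

Put the tray with the red grip away in the bay of the rack that carries the green flag: slide it in from the front on the rail pair that is still free there, at the right height, easing it gently between the side guides without forcing it until it meets the back stop. Then let its front edge down behind the little brass nibs so that the tray lies flat on its rails, and let go. Leave the rack's other trays and everything else on the bench alone.

Things in the scene. Friction and masses are not known exactly. Their poses are not given: they have to be found in the camera images.
- tray: Loose aluminium tray, 0.18 to 0.29 kg, with four fixed abrasive discs; starts flat on the bench, left of the rack. Origin at the level of its flat underside, below the middle of its upright red grip; x points from the grip to the tray's rear end, z up. The grip is 36 mm (x) by 12 mm (y), from 6 to 52 mm above the underside. Centre of mass near x = 110 mm.
- tray_floor (a point): Centre of the tray floor's underside, 145 mm behind the grip (tray x). The floor is 150 mm (x) by 120 mm (y), so it runs from 70 to 220 mm behind the grip; rim 18 mm high, disc hubs 22 mm. An arm 40 mm wide and 6 mm thick joins floor and grip.
- rack: Grey steel rack fixed to the bench, 350 mm wide, 180 mm deep (x = -71 to 109 mm), 215 mm high, open at the front (-x). Origin on the bench; x points from front to rear, z up. Two bays, middles at y = 85 and -85 mm, between 10 mm posts at y = -170, 0, 170 mm. Two rail pairs in each bay, upper faces 70 and 150 mm above the bench. More than 20 N between tray and rack is forcing it.
- left_bay (a point): Nominal middle of the +y bay, at the lower rails' upper face. Each rail's front end has a brass nib 5 mm high, nominally at rack x = -80 to -74 mm, 45 to 60 mm either side of the middle; the back stop's face is at x = 79 mm, 20 mm high. The 150 mm tray floor has 3 mm of play between them: a seated tray's origin is nominally at rack x = -144 to -141 mm.
- right_bay (a point): The same of the -y bay. Side guides 22 mm high leave 123 mm for the 120 mm tray from rack x = -50 mm rearwards and flare to 140 mm at x = -85 mm. Guides, rails, nibs and stop of a bay are one insert that stands stiffly up to 6 mm left or right and up to 15 mm forward or back of nominal, which no entry shows: feel the guides and the stop.
- green_flag: Green plate 90 mm wide, 34 mm high on the rack's middle top beam, fixed; it marks the wanted bay (either, at random). Origin: middle of its lower edge, in the middle of the bay, above the rack's x = 0, 215 mm above the bench. Axes parallel to the rack's. The other bay has a grey plate.
- stored_low: Handle-less aluminium tray with discs, fixed on the lower rail pair (70 mm) of one bay (either, at random): 120 mm (x) by 104 mm (y) by 24 mm high, within the rack's depth. Origin: centre of its underside. That pair is taken, so the upper one of that bay is free.
- stored_high: The same kind of tray on the upper rail pair (150 mm) of the other bay; there the lower pair is free. Origin: centre of its underside.
- compound_bar: Bystander, leave alone: green polishing-compound bar, 90 x 45 x 32 mm, loose, between the robot and the rack. Origin: centre of its underside.
- rouge_bar: Bystander, leave alone: brown compound bar, 80 x 35 x 30 mm, loose, between the robot and the rack. Origin: centre of its underside.
- mandrel: Bystander, leave alone: steel ring mandrel on a round foot, 60 mm wide, 130 mm high, loose, at the right. Origin: centre of its underside.
- brush: Bystander, leave alone: brush lying on the bench, right of the rack, loose. Origin: a point of it.
- tin: Bystander, leave alone: closed tin, 60 mm wide, 42 mm high, loose, between rack and tray. Origin: centre of its underside.
- felt_wheel: Bystander, leave alone: white felt wheel, 100 mm wide, 20 mm thick, loose, at the right. Origin: centre of its underside.
- mug: Bystander, leave alone: blue mug, 80 mm wide, 90 mm high, loose, at the right. Origin: centre of its underside.

How it is judged:
On the way, in this order (a step that is already met when the one before it is completed fails the run):
1. the tray is lifted off the bench (height (world z) of tray above 0.04 m), for 0.1 s.
2. the tray is part-way in, entering from the front at the height of the free rail pair of the green-flag bay (x of tray in the frame of green_flag between -0.249 and -0.169 m and y of tray in the frame of green_flag between -0.02 and 0.02 m and (height (world z) of tray between 0.067 and 0.09 m or height (world z) of tray between 0.147 and 0.17 m)), for 0.1 s.
At the end, for the whole second after the job is handed in: Tray released, at rest on the free rail pair of the green-flag bay: underside within 3 mm of the rail height (70 or 150 mm), level within 0.03 rad, origin 122-163 mm in front of the flag and within 13 mm of its middle sideways, x axis within 0.06 rad of the rack's (x of tray in the frame of green_flag between -0.163 and -0.122 m and y of tray in the frame of green_flag between -0.013 and 0.013 m and (height (world z) of tray between 0.067 and 0.073 m or height (world z) of tray between 0.147 and 0.153 m) and angle between tray's own z axis and vertical below 0.03 rad and angle between the x axis of tray and the x axis of rack, either way round below 0.06 rad and contact force between tray and the fingers below 0.05 N and linear speed of tray below 0.01 m/s and angular speed of tray below 0.05 rad/s); the robot touches nothing.
It fails at once if the tray is forced: more than 20 N between tray and rack (contact force between tray and rack above 20 N).
It fails at once if a stored tray is hit (more than 5 N from the tray or the robot) (contact force between any of stored_low, stored_high and tray above 5 N or contact force between any of stored_low, stored_high and the arm above 5 N or contact force between any of stored_low, stored_high and the fingers above 5 N).
It fails at once if the robot bumps the rack (more than 15 N) (contact force between any of the arm, the fingers and rack above 15 N).
It fails at once if something else on the bench is moved by more than 20 mm (distance of any of compound_bar, rouge_bar, mandrel, brush, tin, felt_wheel, mug from where it was at the start of the episode above 0.02 m).
It also fails if it takes over 72 s, if anything falls off the work surface, if the arm or the gripper's body presses on something with over 40 N, if the wrist force passes 120 N, or if a joint passes its speed limit or range.

## Working session

There is one attempt and no reset: what is moved stays moved. The work goes in short steps, Python scripts to look and compute and a tool call to move; the robot and the scene stay as the last step left them, time stands still between calls to the robot, and variables do not carry over. Pictures are saved under pics/ and viewed, at most 10 in all, crops included, and the job is handed in when it is done.

Besides the shell and the picture viewer there is one more tool, called after ">>>" as name(argument=value, ...) on one line, values as JSON. play_rows: Moves the arm, as the interface text tells. Its arguments: {"type":"object","properties":{"series":{"type":"array"},"hand":{"type":"number"}},"required":["series"]}

```bash
mkdir -p pics; ls; python3 - <<'E'
from workcell import manip, read_camera
import cv2,numpy as np
ims=[]
for n in("scene","side"):
    c=read_camera(n); np.savez(f"{n}.npz",**c); ims.append(c["img"])
    print(n,c["mtx"].tolist(),(-c["R"].T@c["t"]).round(3),c["R"][2].round(2))
    cv2.imwrite(f"pics/{n}0.png",c["img"][:,:,::-1])
s=manip.get_state(); print(s)
E
```

```text
pics
scene [[575.5805055559249, 0.0, 316.8809225399878], [0.0, 575.5805055559249, 245.21861025414603], [0.0, 0.0, 1.0]] [ 1.816 -0.884  1.164] [-0.69  0.43 -0.58]
side [[622.9147892660357, 0.0, 325.16605174468856], [0.0, 622.9147892660357, 245.1986934837965], [0.0, 0.0, 1.0]] [0.158 0.96  1.549] [ 0.23 -0.58 -0.78]
{'clock': 0.1, 'joint_positions': array([ 1.02767315e+00,  1.81484541e-01,  1.60790549e+00,  6.94420645e-06,
        1.35378211e+00, -2.06314671e-01]), 'joint_velocities': array([ 0.00011613, -0.0022508 , -0.00310677, -0.00038524, -0.00016646,
       -0.00239497]), 'effort': array([-3.96482765e-04, -4.45873654e+01, -3.52240241e+01, -3.92367747e-04,
        4.08955151e-03, -2.48233476e-05]), 'tcp_pos': array([0.18972454, 0.54221886, 0.19406549]), 'tool_rot': array([[-9.43813553e-01,  3.30477384e-01, -8.22105588e-04],
       [ 3.30478241e-01,  9.43812647e-01, -1.34869528e-03],
       [ 3.30200364e-04, -1.54460489e-03, -9.99998753e-01]]), 'contact_force': array([-0.71286264, -0.56427983, -0.34669597]), 'ft_torque': array([-0.04531528, -0.04441979,  0.02367291]), 'finger_force': 0.0, 'width': 0.08522802409819706}
```

View pics/scene0.png

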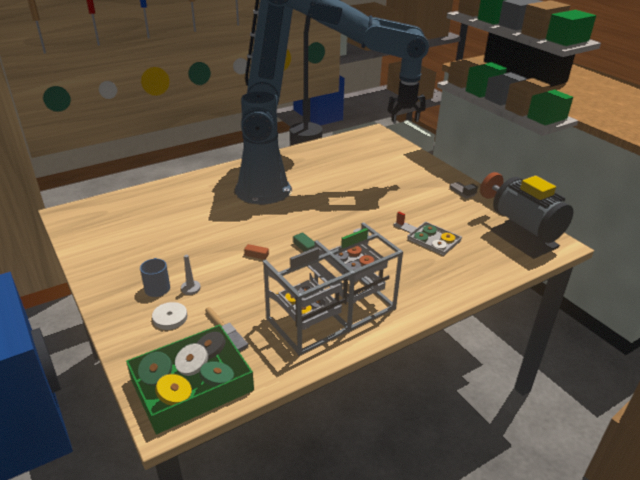

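View pics/side0.png

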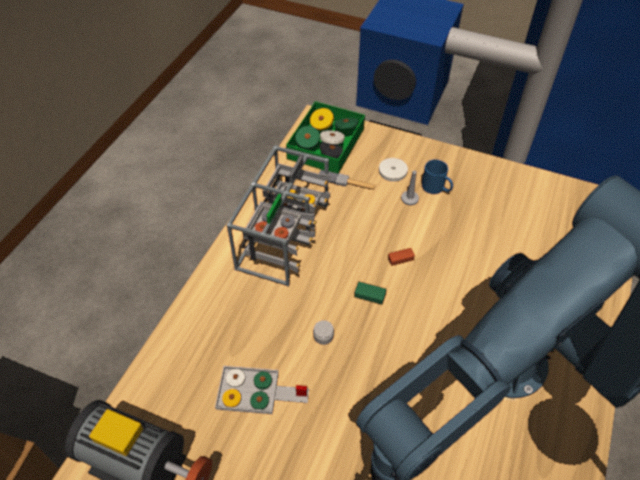

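The scene view shows the green flag (355,238) on the left bay, where a red-disc tray (360,255) seems to sit high. The side view shows the tray at (250,390) with its red grip at (301,391). Next I measure both.

```bash
cat > h.py <<'E'
import numpy as np,cv2
def load(n): return dict(np.load(n+".npz"))
def cloud(c):
    v,u=np.mgrid[0:480,0:640]; d=c["depth"]
    p=np.stack([(u-c["mtx"][0,2])/c["mtx"][0,0]*d,(v-c["mtx"][1,2])/c["mtx"][1,1]*d,d],-1)
    return (p-c["t"])@c["R"], d>0
def ray(c,u,v,z):
    o=-c["R"].T@c["t"]; r=c["R"].T@np.linalg.inv(c["mtx"])@np.array([u,v,1.]); return o+r*(z-o[2])/r[2]
E
python3 - <<'E'
from h import *
np.set_printoptions(precision=4,suppress=True)
for n in("scene","side"):
    c=load(n);P,ok=cloud(c);h=cv2.cvtColor(c["img"],cv2.COLOR_RGB2HSV);H,S,V=cv2.split(h)
    X,Y,Z=P[...,0],P[...,1],P[...,2]
    print(n)
    red=ok&((H<6)|(H>174))&(S>150)&(Z>.004)&(Z<.07)&(Y>.2)&(Y<.7)&(X>.3)
    q=P[red];print("red",len(q),np.median(q,0),q.min(0),q.max(0))
    top=q[q[:,2]>.046]; print(" top",len(top),top.mean(0))
    gr=ok&(H>45)&(H<85)&(S>100)&(Z>.205)&(Z<.26)&(X>.4)
    q=P[gr];print("green",len(q),q.mean(0),q.min(0),q.max(0), np.polyfit(q[:,1],q[:,0],1))
    bm=ok&(Z>.205)&(Z<.222)&(X>.45)&(X<1)&(abs(Y)<.4)
    q=P[bm][:,:2].astype(np.float32);print("beam",len(q),cv2.minAreaRect(q),cv2.boxPoints(cv2.minAreaRect(q)))
    tr=ok&(Z>.010)&(Z<.03)&(X>.4)&(X<.85)&(Y>.2)&(Y<.62)
    q=P[tr][:,:2].astype(np.float32)
    m=tr.astype(np.uint8);k,l,st,ce=cv2.connectedComponentsWithStats(m)
    for i in range(1,k):
        if st[i,4]>100:
            q=P[l==i][:,:2].astype(np.float32);print("comp",st[i],cv2.minAreaRect(q))
    # stored trays: bin heights inside the rack
    for nm,col in(("redd",((H<14)|(H>172))&(S>110)),("yel",(H>20)&(H<33)&(S>150))):
        q=P[ok&col&(X>.5)&(X<1)&(abs(Y)<.35)&(Z>.04)&(Z<.2)]
        if len(q):print(nm,len(q),np.median(q,0))
E
```

```text
scene
red 10 [0.4852 0.3142 0.0477] [0.473  0.3043 0.0469] [0.4973 0.3174 0.0532]
 top 10 [0.4847 0.3125 0.049 ]
green 172 [ 0.7392 -0.083   0.2362] [ 0.6872 -0.1237  0.2089] [ 0.7461 -0.001   0.2518] [-0.0986  0.731 ]
beam 1601 ((0.7596072554588318, -0.16312956809997559), (0.18944893777370453, 0.35740241408348083), 2.580778121948242) [[ 0.6569  0.0111]
 [ 0.673  -0.3459]
 [ 0.8623 -0.3374]
 [ 0.8462  0.0197]]
comp [407 222  55  31 587] ((0.6210194826126099, 0.3498724699020386), (0.16094030439853668, 0.1382167786359787), 18.46204948425293)
comp [492 225  44  26 238] ((0.764292299747467, 0.5886042714118958), (0.16042737662792206, 0.059765055775642395), 0.987529993057251)
redd 222 [ 0.7414 -0.0585  0.1633]
yel 109 [ 0.7682 -0.2797  0.0838]
side
red 92 [0.4798 0.3223 0.0455] [0.4671 0.3111 0.0101] [0.4929 0.3291 0.0583]
 top 45 [0.4804 0.3208 0.0513]
green 171 [ 0.7321 -0.0682  0.2403] [ 0.7192 -0.3227  0.2058] [ 0.7397 -0.0256  0.2525] [-0.0079  0.7316]
beam 1317 ((0.758585512638092, -0.15845726430416107), (0.18363747000694275, 0.3602074980735779), 2.6261439323425293) [[ 0.6586  0.0173]
 [ 0.6751 -0.3426]
 [ 0.8586 -0.3342]
 [ 0.8421  0.0257]]
comp [ 215  366   64   48 1382] ((0.6187237501144409, 0.36271485686302185), (0.15215632319450378, 0.12695932388305664), 18.016563415527344)
redd 234 [ 0.7183 -0.0509  0.1646]
yel 39 [ 0.7096 -0.2777  0.0842]
```

```bash
cat >> h.py <<'E'
from scipy.spatial.transform import Rotation as Ro
def goal_rot(yaw,pitch=0):
    "tool down, tool y = tray y; pitch>0 raises the tray's rear end"
    c,s=np.cos(yaw),np.sin(yaw)
    R=np.array([[-c,-s,0],[-s,c,0],[0,0,-1.]])
    return Ro.from_rotvec(-pitch*np.array([-s,c,0])).as_matrix()@R
def rows(pos,yaw,pitch=0,s=None):
    from workcell import manip
    s=s or manip.get_state();R=s["tool_rot"]
    d=R.T@(np.array(pos)-s["tcp_pos"])/.2
    w=Ro.from_matrix(R.T@goal_rot(yaw,pitch)).as_rotvec()/(np.pi/2)
    print("row",np.r_[d,w].round(4).tolist(),"tcp",s["tcp_pos"].round(4),"F",s["contact_force"].round(1),"t",s["clock"])
E
python3 - <<'E'
from h import *
rows([.335,.43,.2],.30); rows([.47,.33,.2],.30)
from workcell import read_camera
c=read_camera("wrist");print(c["mount"].round(3))
E
```

```text
row [-0.871, -0.2896, -0.0295, -0.0009, -0.0005, -0.4054] tcp [0.1897 0.5422 0.1941] F [-0.7 -0.6 -0.3] t 0.1
row [-1.6733, -0.5384, -0.0294, -0.0009, -0.0005, -0.4054] tcp [0.1897 0.5422 0.1941] F [-0.7 -0.6 -0.3] t 0.1
[[ 0.001 -0.961 -0.276  0.07 ]
 [ 1.     0.001  0.001 -0.001]
 [-0.001 -0.276  0.961 -0.178]
 [ 0.     0.     0.     1.   ]]
```

>>> play_rows(series=[[-0.2, -0.07, -0.03, 0, 0, -0.1], [-0.4, -0.14, -0.05, 0, 0, -0.2], [-0.6, -0.21, -0.05, 0, 0, -0.3], [-0.8, -0.28, -0.05, 0, 0, -0.4], [-0.87, -0.29, -0.05, 0, 0, -0.405], [-0.87, -0.29, -0.05, 0, 0, -0.405], [-0.87, -0.29, -0.05, 0, 0, -0.405]], hand=0)

```text
clock: 0.73
tcp_pos: [0.3365, 0.4292, 0.2046]
tool_rot: [[-0.956, -0.293, -0.0], [-0.293, 0.956, -0.0], [0.0, -0.0, -1.0]]
contact_force: [-1.0, -0.7, -0.2]
width: 0.0851
finger_force: 0.0
```

```bash
python3 -c "
from h import *
rows([.455,.318,.2],.30)"
```

```text
row [-0.4035, -0.7052, 0.023, -0.0001, -0.0003, -0.0014] tcp [0.3365 0.4292 0.2046] F [-1.  -0.7 -0.2] t 0.7333
```

>>> play_rows(series=[[-0.1, -0.18, 0, 0, 0, 0], [-0.2, -0.35, 0, 0, 0, 0], [-0.3, -0.52, 0, 0, 0, 0], [-0.4, -0.7, 0, 0, 0, 0], [-0.4, -0.705, 0, 0, 0, 0], [-0.4, -0.705, 0, 0, 0, 0], [-0.4, -0.705, 0, 0, 0, 0]])

```text
clock: 1.32
tcp_pos: [0.4523, 0.3199, 0.2045]
tool_rot: [[-0.956, -0.294, -0.001], [-0.294, 0.956, 0.0], [0.001, 0.001, -1.0]]
contact_force: [-0.3, -0.4, 0.5]
width: 0.0855
finger_force: 0.0
```

```bash
cat >> h.py <<'E'
def wrist():
    from workcell import manip, read_camera
    s=manip.get_state();c=read_camera("wrist");M=c["mount"]
    # as R,t like the fixed cameras
    Rw=s["tool_rot"]@M[:3,:3];o=s["tcp_pos"]+s["tool_rot"]@M[:3,3]
    c["R"]=Rw.T;c["t"]=-Rw.T@o;return c
E
python3 - <<'E'
from h import *
np.set_printoptions(precision=4,suppress=True)
c=wrist();np.savez("w1.npz",**c);cv2.imwrite("pics/w1.png",c["img"][:,:,::-1])
P,ok=cloud(c);H,S,V=cv2.split(cv2.cvtColor(c["img"],cv2.COLOR_RGB2HSV));X,Y,Z=np.moveaxis(P,-1,0)
red=ok&((H<6)|(H>174))&(S>150)&(Z>.047)&(Z<.06)&(abs(X-.48)<.06)
q=P[red];print(len(q),q.mean(0),cv2.minAreaRect(q[:,:2].astype(np.float32)))
tr=ok&(Z>.012)&(Z<.03)&(X>.5)&(X<.75)
q=P[tr];print(len(q),cv2.minAreaRect(q[:,:2].astype(np.float32)))
E
```

```text
286 [0.4802 0.3132 0.0505] ((0.4812423586845398, 0.313259094953537), (0.028984298929572105, 0.010384596884250641), 16.77638053894043)
6194 ((0.6055569052696228, 0.3465479612350464), (0.23423564434051514, 0.7009801864624023), 3.5923402309417725)
```

View pics/w1.png

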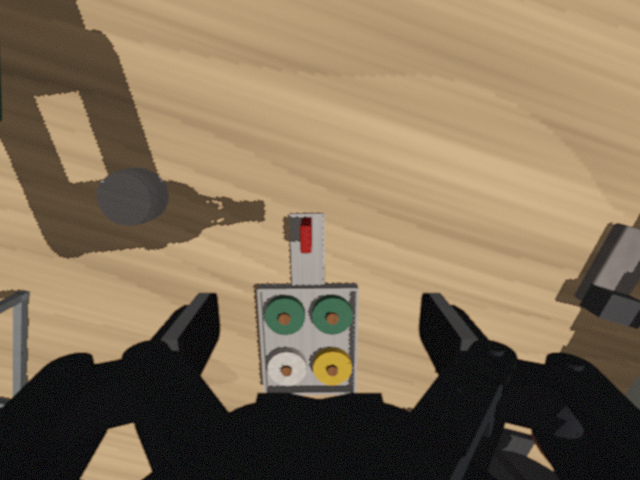

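The wrist view shows the grip at (306,236) and the tray floor from (256,284) to (357,390). It is nearly aligned with the tool.

```bash
python3 - <<'E'
from h import *
np.set_printoptions(precision=4,suppress=True)
c=load("w1");P,ok=cloud(c);H,S,V=cv2.split(cv2.cvtColor(c["img"],cv2.COLOR_RGB2HSV));X,Y,Z=np.moveaxis(P,-1,0)
red=(((H<6)|(H>174))&(S>150)&(V>130)&(abs(X-.48)<.06)&(Y>.25)&(Y<.4)).astype(np.uint8)
v,u=np.nonzero(red);r=cv2.minAreaRect(np.c_[u,v].astype(np.float32));print(len(u),r)
q=np.array([ray(c,a,b,.052)[:2] for a,b in zip(u,v)]).astype(np.float32);print(cv2.minAreaRect(q))
tr=ok&(Z>.011)&(Z<.03)&(X>.52)&(X<.72)&(Y>.25)&(Y<.46)
k,l,st,ce=cv2.connectedComponentsWithStats(tr.astype(np.uint8));i=1+st[1:,4].argmax();q=P[l==i]
print(st[i],q.mean(0),cv2.minAreaRect(q[:,:2].astype(np.float32)))
# rim corners (front edge) at z=.018; hubs
for uv in((256,284),(357,284)): print(ray(c,*uv,.018))
E
```

```text
258 ((305.5, 239.0), (26.0, 9.0), 90.0)
((0.4810131788253784, 0.31377115845680237), (0.027711963281035423, 0.009273775853216648), 16.70522117614746)
[ 258  286  101  109 1408] [0.6136 0.3564 0.0155] ((0.6199725866317749, 0.3583359122276306), (0.1519099473953247, 0.12021739035844803), 17.6163272857666)
[0.5604 0.2755 0.018 ]
[0.5256 0.3887 0.018 ]
```

```bash
python3 -c "
from h import *
rows([.480,.3135,.07],.30);rows([.480,.3135,.015],.30)"
```

```text
row [-0.1248, -0.0743, 0.6728, 0.0003, -0.0006, -0.0003] tcp [0.4519 0.3203 0.2046] F [-0.7 -0.6 -0.4] t 1.3667
row [-0.1251, -0.0744, 0.9478, 0.0003, -0.0006, -0.0003] tcp [0.4519 0.3203 0.2046] F [-0.7 -0.6 -0.4] t 1.3667
```

>>> play_rows(series=[[-0.125, -0.075, 0.15, 0, 0, 0], [-0.125, -0.075, 0.3, 0, 0, 0], [-0.125, -0.075, 0.45, 0, 0, 0], [-0.125, -0.075, 0.6, 0, 0, 0], [-0.125, -0.075, 0.72, 0, 0, 0], [-0.125, -0.075, 0.83, 0, 0, 0], [-0.125, -0.075, 0.92, 0, 0, 0], [-0.125, -0.075, 0.948, 0, 0, 0]])

```text
clock: 2.03
tcp_pos: [0.4776, 0.3131, 0.0121]
tool_rot: [[-0.955, -0.297, -0.005], [-0.297, 0.955, -0.002], [0.006, -0.0, -1.0]]
contact_force: [-0.5, -0.2, -0.1]
width: 0.0852
finger_force: 0.0
```

>>> play_rows(series=[[0, 0, 0, 0, 0, 0], [0, 0, 0, 0, 0, 0]])

```text
clock: 2.2
tcp_pos: [0.481, 0.3135, 0.0159]
tool_rot: [[-0.955, -0.296, 0.0], [-0.296, 0.955, 0.0], [-0.0, 0.0, -1.0]]
contact_force: [0.0, -0.2, 0.0]
width: 0.0854
finger_force: 0.0
```

```bash
python3 -c "
from h import *
rows([.480,.3135,.015],.30)"
```

```text
row [0.0049, 0.0016, 0.0044, 0.0001, 0.0002, 0.0005] tcp [0.481  0.3135 0.0159] F [ 0.  -0.2  0. ] t 2.2
```

>>> play_rows(series=[[0, 0, 0, 0, 0, 0], [0, 0, 0, 0, 0, 0], [0, 0, 0, 0, 0, 0], [0, 0, 0, 0, 0, 0], [0, 0, 0, 0, 0, 0], [0, 0, 0, 0, 0, 0], [0, 0, 0, 0, 0, 0], [0, 0, 0, 0, 0, 0]], hand=1)

```text
clock: 2.87
tcp_pos: [0.4818, 0.3125, 0.0157]
tool_rot: [[-0.956, -0.295, 0.001], [-0.295, 0.956, 0.0], [-0.001, 0.0, -1.0]]
contact_force: [-0.9, 0.1, 2.5]
width: 0.0001
finger_force: 1.6
```

>>> play_rows(series=[[0, 0, -0.05, 0, 0, 0], [0, 0, -0.15, 0, 0, 0], [0, 0, -0.25, 0, 0, 0], [0, 0, -0.35, 0, 0, 0], [0, 0, -0.45, 0, 0, 0], [0, 0, -0.5, 0, 0, 0], [0, 0, -0.5, 0, 0, 0], [0, 0, -0.5, 0, 0, 0]])

```text
clock: 3.53
tcp_pos: [0.4815, 0.3124, 0.1155]
tool_rot: [[-0.956, -0.295, 0.001], [-0.295, 0.956, 0.0], [-0.001, 0.0, -1.0]]
contact_force: [-0.2, 0.1, -0.2]
width: -0.0004
finger_force: 0.0
```

```bash
python3 - <<'E'
from h import *
from workcell import manip,read_camera
s=manip.get_state();print(s["tcp_pos"],s["contact_force"],s["ft_torque"],s["width"])
c=read_camera("side");np.savez("side1.npz",**c);cv2.imwrite("pics/side1.png",c["img"][200:480,100:480,::-1].repeat(2,0).repeat(2,1))
E
```

```text
[0.48153665 0.31240175 0.11551388] [-0.1572762   0.14562547 -0.24608649] [-0.0483368   0.02574281  0.0055303 ] -0.0003861457038842632
```

View pics/side1.png

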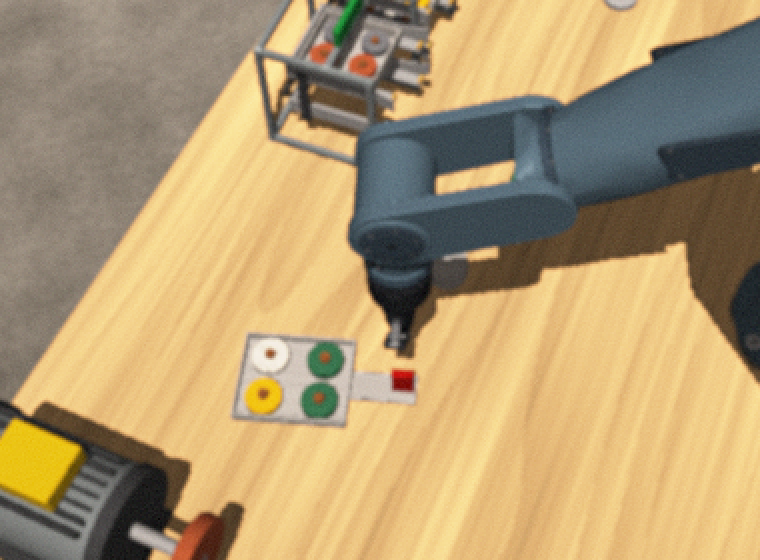

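The grip was missed: the jaws closed to 0 and the tray at (402,380) in the crop hasn't moved. I'll check where the fingertips really are against the calibration.

```bash
python3 - <<'E'
from h import *
np.set_printoptions(precision=4,suppress=True)
c=load("side1");print("tip ray",ray(c,297,372,.1155),"tip depth",cloud(c)[0][362:378:3,297])
p=c["mtx"]@(c["R"]@np.array([.4815,.3124,.1155])+c["t"]);print("TCP expected px",p[:2]/p[2])
w=wrist();np.savez("w2.npz",**w);cv2.imwrite("pics/w2.png",w["img"][:,:,::-1])
p=w["mtx"]@(w["R"]@np.array([.4815,.3124,.1155])+w["t"]);print("TCP expected px wrist",p[:2]/p[2])
E
```

```text
tip ray [0.4934 0.3124 0.1155] tip depth [[ 0.4713  0.3522  0.2547]
 [ 0.4681  0.3594  0.255 ]
 [ 0.4666  0.3632  0.2482]
 [ 0.4641  0.3689  0.2456]
 [ 0.462   0.3738  0.2412]
 [ 0.5151  0.2723 -0.0034]]
TCP expected px [301.3235 373.6659]
TCP expected px wrist [320.4319 272.9752]
```

View pics/w2.png

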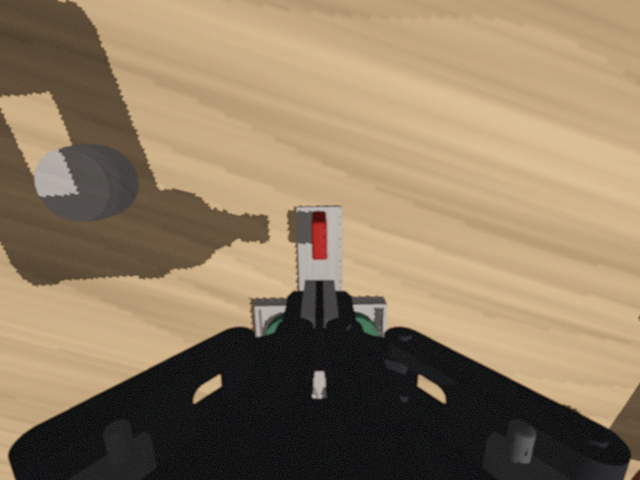

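```bash
python3 - <<'E'
from h import *
np.set_printoptions(precision=4,suppress=True)
c=load("w2");P,ok=cloud(c)
for v in range(276,330,6): print(v,P[v,312],P[v,328],c["depth"][v,312], c["img"][v,312])
H,S,V=cv2.split(cv2.cvtColor(c["img"],cv2.COLOR_RGB2HSV))
m=((H<6)|(H>174))&(S>150)&(V>130)
v,u=np.nonzero(m&(np.hypot(*(np.mgrid[0:480,0:640]-np.array([235,320])[:,None,None]))<40))
print(len(u),u.min(),u.max(),v.min(),v.max(),np.median(P[v,u],0),ray(c,u.mean(),v.mean(),.052))
d=load("side1");Q,_=cloud(d);print(d["depth"][366:382:2,292:304:2])
E
```

```text
276 [0.5286 0.3196 0.006 ] [0.5247 0.3337 0.0049] 0.30780786 [180 173 169]
282 [0.4709 0.305  0.1565] [0.4684 0.3115 0.1576] 0.1468122 [67 66 64]
288 [0.471  0.3052 0.1623] [0.4691 0.3116 0.1623] 0.141252 [67 66 65]
294 [0.4708 0.3052 0.1686] [0.4693 0.3115 0.1677] 0.13513328 [68 66 65]
300 [0.4705 0.3053 0.1744] [0.4695 0.3114 0.1728] 0.12946364 [72 70 70]
306 [0.471  0.3055 0.1783] [0.4689 0.3111 0.1791] 0.12589447 [68 68 68]
312 [0.4712 0.3056 0.1824] [0.4685 0.3108 0.1844] 0.12205375 [68 66 65]
318 [0.4707 0.3056 0.1877] [0.4697 0.3111 0.1864] 0.116795525 [80 77 76]
324 [0.4699 0.3055 0.193 ] [0.4683 0.3105 0.193 ] 0.11149529 [45 44 44]
482 312 326 223 258 [0.4814 0.3116 0.0507] [0.4813 0.3115 0.052 ]
[[1.7174 1.4786 1.4343 1.4339 1.454  1.4844]
 [1.7031 1.4452 1.4359 1.4358 1.447  1.4464]
 [1.7076 1.4362 1.4366 1.437  1.4364 1.4379]
 [1.4332 1.4356 1.4265 1.4308 1.4417 1.4286]
 [1.4302 1.436  1.4376 1.4334 1.4348 1.4352]
 [1.6954 1.6921 1.6932 1.6914 1.7001 1.6942]
 [1.6781 1.6876 1.6935 1.6899 1.6911 1.6916]
 [1.6896 1.685  1.6869 1.6826 1.69   1.6918]]
```

The wrist depth puts the real finger ends about 39 mm above the reported TCP (z 0.155 against 0.1155), while bench and grip heights read correctly. The jaws therefore closed just above the grip. I'll reopen, go lower by that amount with force checks, and confirm the fingertip offset.

>>> play_rows(series=[[0, 0, 0, 0, 0, 0], [0, 0, 0, 0, 0, 0], [0, 0, 0, 0, 0, 0], [0, 0, 0, 0, 0, 0], [0, 0, 0, 0, 0, 0], [0, 0, 0, 0, 0, 0]], hand=0)

```text
clock: 4.13
tcp_pos: [0.4814, 0.3124, 0.1151]
tool_rot: [[-0.956, -0.295, -0.0], [-0.295, 0.956, -0.0], [0.0, 0.0, -1.0]]
contact_force: [0.9, -0.4, 0.4]
width: 0.0723
finger_force: 0.0
```

>>> play_rows(series=[[0, 0, 0.15, 0, 0, 0], [0, 0, 0.3, 0, 0, 0], [0, 0, 0.4, 0, 0, 0], [0, 0, 0.48, 0, 0, 0], [0, 0, 0.5, 0, 0, 0], [0, 0, 0.5, 0, 0, 0], [0, 0, 0.5, 0, 0, 0]])

```text
clock: 4.72
tcp_pos: [0.4819, 0.3126, 0.016]
tool_rot: [[-0.956, -0.295, 0.001], [-0.295, 0.956, 0.0], [-0.001, 0.0, -1.0]]
contact_force: [0.8, 0.5, 0.4]
width: 0.0859
finger_force: 0.0
```

```bash
python3 - <<'E'
from h import *
np.set_printoptions(precision=4,suppress=True)
rows([.481,.3125,-.024],.30)
c=wrist();P,ok=cloud(c);X,Y,Z=np.moveaxis(P,-1,0)
T=np.array([.4815,.3124]);d=(P[...,:2]-T)@np.array([[-.956,-.295],[-.295,.956]]).T  # tool x,y
m=ok&(abs(d[...,0]-.011)<.006)&(abs(d[...,1])>.03)&(abs(d[...,1])<.07)&(Z>.02)&(Z<.2)
q=Z[m];print("finger face z",len(q),np.percentile(q,[0,1,5,50])if len(q) else"")
E
```

```text
row [0.0048, 0.001, 0.2, 0.0, 0.0005, -0.0004] tcp [0.4819 0.3126 0.016 ] F [0.8 0.5 0.4] t 4.7167
finger face z 25137 [0.0641 0.0711 0.0822 0.1225]
```

>>> play_rows(series=[[0, 0, 0.04, 0, 0, 0], [0, 0, 0.08, 0, 0, 0], [0, 0, 0.12, 0, 0, 0], [0, 0, 0.15, 0, 0, 0], [0, 0, 0.15, 0, 0, 0]])

```text
clock: 5.18
tcp_pos: [0.48, 0.3118, -0.0166]
tool_rot: [[-0.956, -0.295, -0.003], [-0.295, 0.956, -0.001], [0.003, -0.0, -1.0]]
contact_force: [-0.8, 0.0, -0.5]
width: 0.0854
finger_force: 0.0
```

>>> play_rows(series=[[0, 0, 0.015, 0, 0, 0], [0, 0, 0.03, 0, 0, 0], [0, 0, 0.04, 0, 0, 0], [0, 0, 0.04, 0, 0, 0]])

```text
clock: 5.52
tcp_pos: [0.4812, 0.3123, -0.0231]
tool_rot: [[-0.956, -0.295, -0.001], [-0.295, 0.956, -0.0], [0.001, -0.0, -1.0]]
contact_force: [1.0, 0.5, -0.1]
width: 0.0855
finger_force: 0.0
```

>>> play_rows(series=[[0, 0, 0, 0, 0, 0], [0, 0, 0, 0, 0, 0], [0, 0, 0, 0, 0, 0], [0, 0, 0, 0, 0, 0], [0, 0, 0, 0, 0, 0], [0, 0, 0, 0, 0, 0], [0, 0, 0, 0, 0, 0], [0, 0, 0, 0, 0, 0]], hand=1)

```text
clock: 6.18
tcp_pos: [0.4816, 0.3125, -0.0225]
tool_rot: [[-0.956, -0.295, 0.0], [-0.295, 0.956, 0.0], [-0.0, 0.0, -1.0]]
contact_force: [0.1, 0.9, 1.7]
width: 0.0114
finger_force: 59.0
```

Gripped: width 11.4 mm, 59 N. Tray height is therefore tcp z + 0.0225. Now I lift.

>>> play_rows(series=[[0, 0, -0.03, 0, 0, 0], [0, 0, -0.1, 0, 0, 0], [0, 0, -0.2, 0, 0, 0], [0, 0, -0.3, 0, 0, 0], [0, 0, -0.4, 0, 0, 0], [0, 0, -0.5, 0, 0, 0], [0, 0, -0.55, 0, 0, 0], [0, 0, -0.55, 0, 0, 0]])

```text
clock: 6.85
tcp_pos: [0.483, 0.313, 0.0899]
tool_rot: [[-0.955, -0.295, 0.004], [-0.295, 0.955, 0.002], [-0.004, 0.0, -1.0]]
contact_force: [1.0, 0.8, -2.5]
width: 0.011
finger_force: 58.5
```

```bash
cat >> h.py <<'E'
O=np.array([.740,-.162]);TH=.045   # rack
ex=np.array([np.cos(TH),np.sin(TH)]);ey=np.array([-ex[1],ex[0]])
def rk(x,y,z): return np.r_[O+x*ex+y*ey,z]
def traysag():
    c=load("x") if 0 else wrist();P,ok=cloud(c)
    from workcell import manip
    s=manip.get_state();q=(P-s["tcp_pos"])@s["tool_rot"]   # tool coords; tray x=-tool x
    x,y,z=-q[...,0],q[...,1],-q[...,2]
    H,S,V=cv2.split(cv2.cvtColor(c["img"],cv2.COLOR_RGB2HSV))
    m=ok&(x>.025)&(x<.066)&(abs(y)<.019)&(abs(z-.0225+.040)<.03)
    A=np.c_[x[m],np.ones(m.sum())];r=np.linalg.lstsq(A,z[m],rcond=None)[0]
    n=ok&(x>.07)&(x<.24)&(abs(y)<.08)&(z>-.08)&(z<.05)
    B=np.c_[x[n],np.ones(n.sum())];r2=np.linalg.lstsq(B,z[n],rcond=None)[0]
    print("arm pts",m.sum(),"slope",r.round(3),"floor pts",n.sum(),r2.round(3),cv2.minAreaRect(np.c_[x[n],y[n]].astype(np.float32)))
    return c
E
python3 - <<'E'
from h import *
c=traysag();np.savez("w3.npz",**c);cv2.imwrite("pics/w3.png",c["img"][:,:,::-1])
rows([.40,.30,.09],.045);rows(rk(-.335,.085,.09),TH)
E
```

```text
arm pts 0 slope [0. 0.] floor pts 0 [0. 0.] ((0.0, 0.0), (0.0, 0.0), 0.0)
row [0.41, 0.0607, -0.0101, 0.0002, 0.0012, 0.162] tcp [0.4819 0.3126 0.0881] F [ 0.6 -0.1 -2.4] t 6.9
row [0.9811, -1.8151, -0.0113, 0.0002, 0.0012, 0.162] tcp [0.4819 0.3126 0.0881] F [ 0.6 -0.1 -2.4] t 6.9
```

View pics/w3.png

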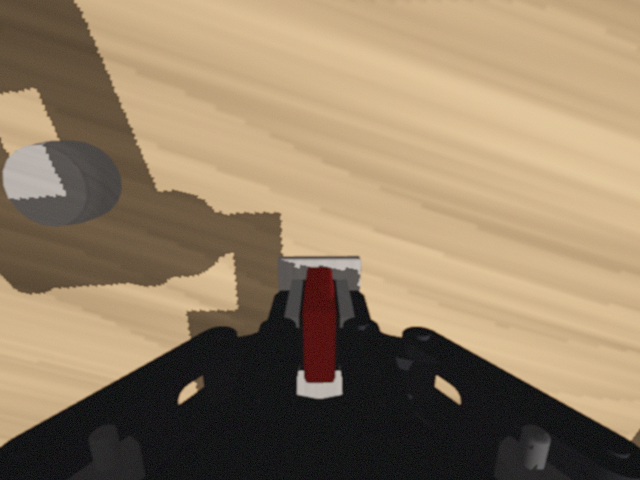

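Held: the red grip lies between the pads (318,325) with the tray arm below. I'll measure the tray's tilt with the side camera.

```bash
cat >> h.py <<'E'
def tilt(cams=("side",),save=None):
    from workcell import manip,read_camera
    s=manip.get_state();T=s["tcp_pos"];R=goal_rot(np.arctan2(-s["tool_rot"][1,0],-s["tool_rot"][0,0]))
    for n in cams:
        c=read_camera(n);P,ok=cloud(c)
        q=(P-T)@R;x,y,z=-q[...,0],q[...,1],T[2]-q[...,2]
        h=T[2]+.0225
        m=ok&(x>.07)&(x<.226)&(abs(y)<.062)&(abs(z-h-.01)<.045)
        if m.sum()<50: print(n,"few",m.sum());continue
        # plane through the points (floor, discs and rim alike), robustly trimmed
        k=m.copy()
        for _ in range(4):
            A=np.c_[x[k],y[k],np.ones(k.sum())];r=np.linalg.lstsq(A,z[k],rcond=None)[0]
            k=m&(abs(z-(r[0]*x+r[1]*y+r[2]))<.008)
        print(n,"pts",k.sum(),"dz/dx %.3f dz/dy %.3f z(70) %.4f z(220) %.4f expected under z %.4f"%(r[0],r[1],r[2]+.07*r[0],r[2]+.22*r[0],h),cv2.minAreaRect(np.c_[x[k],y[k]].astype(np.float32)))
        if save: np.savez(save+n+".npz",**c)
E
python3 - <<'E'
from h import *
tilt(("side","scene"))
E
```

```text
side pts 1694 dz/dx -0.008 dz/dy 0.008 z(70) 0.1241 z(220) 0.1229 expected under z 0.1106 ((0.1462862342596054, 0.0013664141297340393), (0.1515965461730957, 0.12113389372825623), 0.01909278705716133)
scene pts 707 dz/dx -0.006 dz/dy 0.002 z(70) 0.1213 z(220) 0.1205 expected under z 0.1106 ((0.14609624445438385, -5.6959688663482666e-05), (0.1520971804857254, 0.12348622828722), 0.19846536219120026)
```

>>> play_rows(series=[[0.1, 0.02, 0, 0, 0, 0.04], [0.2, 0.04, 0, 0, 0, 0.08], [0.3, 0.06, 0, 0, 0, 0.12], [0.4, 0.06, 0, 0, 0, 0.16], [0.41, 0.06, 0, 0, 0, 0.162], [0.41, 0.06, 0, 0, 0, 0.162], [0.41, 0.06, 0, 0, 0, 0.162]])

```text
clock: 7.58
tcp_pos: [0.3997, 0.2996, 0.0867]
tool_rot: [[-0.999, -0.046, -0.0], [-0.046, 0.999, -0.0], [0.0, -0.0, -1.0]]
contact_force: [0.4, 0.6, -2.2]
width: 0.011
finger_force: 58.5
```

```bash
python3 -c "
from h import *
tilt(('side','scene'))
rows(rk(-.335,.085,.09),TH)"
```

```text
side pts 1651 dz/dx -0.001 dz/dy 0.016 z(70) 0.1221 z(220) 0.1219 expected under z 0.1092 ((0.14557531476020813, 0.0014107562601566315), (0.15110518038272858, 0.12112519890069962), 0.012341436930000782)
scene pts 699 dz/dx -0.002 dz/dy -0.008 z(70) 0.1214 z(220) 0.1211 expected under z 0.1092 ((0.14797286689281464, -2.9765069484710693e-06), (0.15561580657958984, 0.12388831377029419), 0.03154519945383072)
row [0.0828, -1.9578, -0.0148, 0.0, 0.0001, 0.0001] tcp [0.4004 0.2997 0.0871] F [ 0.8  0.3 -2.7] t 7.6833
```

Tray is level and its origin lies within about 1 mm of the TCP. I move across to the front of the bay.

>>> play_rows(series=[[0.01, -0.08, 0, 0, 0, 0], [0.02, -0.22, 0, 0, 0, 0], [0.02, -0.36, 0, 0, 0, 0], [0.03, -0.5, 0, 0, 0, 0], [0.03, -0.64, 0, 0, 0, 0], [0.04, -0.78, 0, 0, 0, 0], [0.04, -0.92, 0, 0, 0, 0], [0.04, -1, 0, 0, 0, 0]])

```text
clock: 8.35
tcp_pos: [0.4014, 0.097, 0.0875]
tool_rot: [[-0.999, -0.044, 0.001], [-0.044, 0.999, -0.001], [-0.001, -0.001, -1.0]]
contact_force: [0.1, -0.4, -2.2]
width: 0.0113
finger_force: 58.7
```

>>> play_rows(series=[[0.01, -0.12, 0, 0, 0, 0], [0.02, -0.26, 0, 0, 0, 0], [0.02, -0.4, 0, 0, 0, 0], [0.03, -0.54, 0, 0, 0, 0], [0.03, -0.68, 0, 0, 0, 0], [0.04, -0.82, 0, 0, 0, 0], [0.04, -0.94, 0, 0, 0, 0], [0.04, -0.96, 0, 0, 0, 0]])

```text
clock: 9.02
tcp_pos: [0.4025, -0.097, 0.088]
tool_rot: [[-0.999, -0.042, 0.002], [-0.042, 0.999, -0.003], [-0.002, -0.003, -1.0]]
contact_force: [0.8, -1.2, -2.4]
width: 0.0115
finger_force: 58.9
```

>>> play_rows(series=[[0, 0, 0, 0, 0, 0], [0, 0, 0, 0, 0, 0], [0, 0, 0, 0, 0, 0]])

```text
clock: 9.27
tcp_pos: [0.401, -0.0919, 0.0871]
tool_rot: [[-0.999, -0.046, -0.001], [-0.046, 0.999, 0.001], [0.001, 0.001, -1.0]]
contact_force: [0.7, 0.7, -1.6]
width: 0.0113
finger_force: 58.8
```

```bash
python3 - <<'E'
from h import *
tilt(('side','scene'),"b")
rows(rk(-.335,.085,.0575),TH)
for n in("side","scene"):
    c=load("b"+n); a=c["img"][170:330,190:410] if n=="side" else c["img"][200:370,240:430]
    cv2.imwrite(f"pics/b{n}.png",cv2.resize(a,None,fx=3,fy=3,interpolation=cv2.INTER_CUBIC)[:,:,::-1])
E
```

```text
side pts 1164 dz/dx -0.009 dz/dy 0.011 z(70) 0.1224 z(220) 0.1210 expected under z 0.1096 ((0.14599378407001495, 0.0011614374816417694), (0.1513690948486328, 0.12157883495092392), 0.1039322093129158)
scene pts 695 dz/dx 0.013 dz/dy -0.007 z(70) 0.1208 z(220) 0.1227 expected under z 0.1096 ((0.14761626720428467, -0.0014535970985889435), (0.12239672988653183, 0.15546324849128723), 89.16656494140625)
row [-0.0023, -0.0025, 0.1482, 0.0002, -0.0002, 0.001] tcp [ 0.4011 -0.0917  0.0871] F [-0.9 -0.3 -1.9] t 9.3667
```

View pics/bside.png

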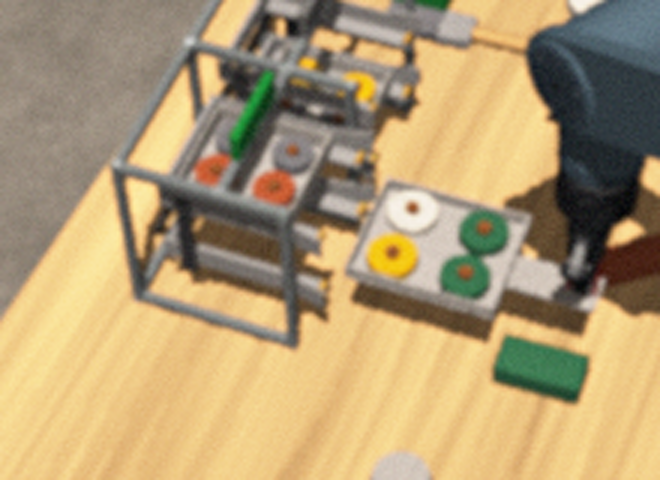

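The crop shows the tray in front of the bay with the lower rails free. Brass nibs sit near (325,287) and (368,208) for the lower pair, and (325,232) and (370,157) for the upper. I'll localise the insert by nib rays.

```bash
python3 - <<'E'
from h import *
np.set_printoptions(precision=4,suppress=True)
for n,(u0,u1,v0,v1) in(("side",(285,330,205,280)),("scene",(240,430,200,370))):
    c=load("b"+n);H,S,V=cv2.split(cv2.cvtColor(c["img"],cv2.COLOR_RGB2HSV))
    P,_=cloud(c)
    m=((H>14)&(H<32)&(S>95)&(V>60)).astype(np.uint8);w=np.zeros_like(m);w[v0:v1,u0:u1]=1
    # rack interior only: exclude bench (z~0)
    m=m*w*(P[...,2]>.05)*(P[...,2]<.18)
    k,l,st,ce=cv2.connectedComponentsWithStats(m.astype(np.uint8))
    for i in range(1,k):
        if 3<=st[i,4]<60:
            z=np.median(P[l==i][:,2]);zz=.0735 if z<.11 else .1535
            p=ray(c,*ce[i],zz);d=p[:2]-O;print(n,st[i],ce[i],"depthz %.3f"%z,"rack x %.4f y %.4f"%(d@ex,d@ey))
    g=((H>45)&(H<85)&(S>100)&(P[...,2]>.21)&(P[...,2]<.26)&(P[...,0]>.6)&(P[...,1]>-.16)&(P[...,1]<.05))
    q=(P[g][:,:2]-O);print("flag",g.sum(),np.median(q@ex),np.median(q@ey),(q@ey).min(),(q@ey).max())
    b=(P[...,2]>.2)&(P[...,2]<.22)&(P[...,0]>.6)&(P[...,0]<.9)&(P[...,1]<.06)&(P[...,1]>-.37)
    q=P[b][:,:2]-O;print("beams",np.percentile(q@ex,[1,99]),np.percentile(q@ey,[1,99]))
E
```

```text
side [313 205   4   3   7] [314.7143 205.7143] depthz 0.153 rack x -0.0800 y -0.0270
side [314 218   1   3   3] [314. 219.] depthz 0.148 rack x -0.0967 y 0.0231
side [309 220   3   5  11] [309.9091 222.0909] depthz 0.151 rack x -0.0896 y 0.0386
side [313 222   3   3   8] [314.125 222.875] depthz 0.071 rack x -0.0778 y -0.0266
side [314 226   1   3   3] [314. 227.] depthz 0.076 rack x -0.0833 y -0.0108
side [309 237   4   7  16] [310.25 239.5 ] depthz 0.069 rack x -0.0902 y 0.0397
side [295 247   4   9  17] [296.8235 250.4118] depthz 0.151 rack x -0.0926 y 0.1502
side [297 264   3   4   9] [297.8889 265.1111] depthz 0.072 rack x -0.0907 y 0.1430
flag 171 -0.004511934644008903 0.0972575382642765 0.041545243258478 0.13800643309151747
beams [-0.0709  0.1086] [-0.173   0.1807]
scene [286 211   1   5   5] [286. 213.] depthz 0.142 rack x -0.3213 y 0.0527
scene [316 226   3   3   4] [316.75 226.75] depthz 0.130 rack x -0.1995 y 0.0914
scene [324 259   4   4   4] [325.5 260.5] depthz 0.144 rack x -0.0397 y 0.0133
scene [332 266   3   3   3] [333. 267.] depthz 0.146 rack x -0.0026 y 0.0136
sce
[... 286 characters left out ...]
 0.0770 y 0.0112
scene [264 283   1  12  12] [264.  288.5] depthz 0.119 rack x -0.0282 y -0.1991
scene [394 283   1   5   5] [394. 285.] depthz 0.089 rack x 0.0856 y 0.1765
scene [279 284   5   5   5] [281. 286.] depthz 0.145 rack x -0.0118 y -0.1550
scene [275 292   4   2   5] [276.8 292.8] depthz 0.072 rack x -0.0756 y -0.1327
scene [393 292   1   4   4] [393.  293.5] depthz 0.059 rack x 0.1138 y 0.1486
scene [265 302   1   4   4] [265.  303.5] depthz 0.061 rack x -0.0538 y -0.1848
scene [281 307   8   8   8] [284.5 310.5] depthz 0.065 rack x 0.0019 y -0.1541
flag 152 0.0036225365044776645 0.06729476393318887 0.03842133985739741 0.12657210088738757
beams [-0.0673  0.1116] [-0.179   0.1717]
```

Nibs put the lower insert at y ≈ 0.090 (rack frame) and about 13 mm forward of nominal, so the stop should come at origin x ≈ -0.156. I line up and lower to tray height ≈ 78 mm.

```bash
python3 -c "
from h import *
rows(rk(-.33,.090,.056),TH)"
```

```text
row [-0.0273, 0.0225, 0.1557, 0.0002, -0.0002, 0.001] tcp [ 0.4011 -0.0917  0.0871] F [-0.9 -0.3 -1.9] t 9.3667
```

>>> play_rows(series=[[-0.01, 0.01, 0.05, 0, 0, 0], [-0.02, 0.022, 0.1, 0, 0, 0], [-0.027, 0.022, 0.14, 0, 0, 0], [-0.027, 0.022, 0.156, 0, 0, 0.001], [-0.027, 0.022, 0.156, 0, 0, 0.001], [-0.027, 0.022, 0.156, 0, 0, 0.001]])

```text
clock: 9.87
tcp_pos: [0.4063, -0.0878, 0.0561]
tool_rot: [[-0.999, -0.044, -0.0], [-0.044, 0.999, 0.0], [0.0, 0.0, -1.0]]
contact_force: [0.4, -0.6, -2.6]
width: 0.0113
finger_force: 58.8
```

```bash
python3 -c "
from h import *
rows(rk(-.29,.090,.056),TH)
tilt(('side','scene'),'d')
c=load('dside');cv2.imwrite('pics/dside.png',cv2.resize(c['img'][190:310,260:380],None,fx=5,fy=5,interpolation=cv2.INTER_CUBIC)[:,:,::-1])"
```

```text
row [-0.2003, 0.0046, 0.0004, 0.0001, -0.0002, -0.0007] tcp [ 0.4063 -0.0878  0.0561] F [ 0.4 -0.6 -2.6] t 9.8667
side pts 1136 dz/dx -0.001 dz/dy 0.008 z(70) 0.0903 z(220) 0.0901 expected under z 0.0786 ((0.14603178203105927, 0.0012778006494045258), (0.15163490176200867, 0.12127625197172165), 0.047147609293460846)
scene pts 468 dz/dx 0.017 dz/dy -0.003 z(70) 0.0914 z(220) 0.0939 expected under z 0.0786 ((0.14618778228759766, -0.0004110485315322876), (0.1540076732635498, 0.12278858572244644), 2.4316704273223877)
```

View pics/dside.png

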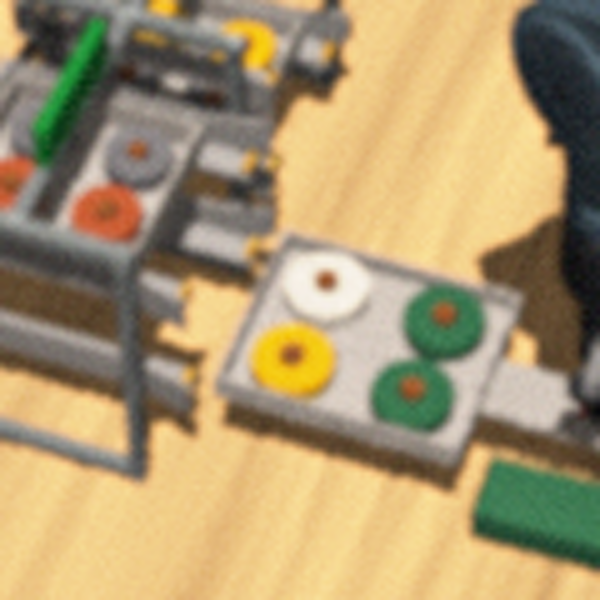

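The tray's rear edge, (285,238) to (225,385), faces the lower nibs at (255,248) and (190,375). I advance slowly into the flare.

>>> play_rows(series=[[-0.03, 0.005, 0, 0, 0, 0], [-0.06, 0.005, 0, 0, 0, 0], [-0.09, 0.005, 0, 0, 0, 0], [-0.12, 0.005, 0, 0, 0, 0], [-0.15, 0.005, 0, 0, 0, 0], [-0.18, 0.005, 0, 0, 0, 0], [-0.2, 0.005, 0, 0, 0, 0], [-0.2, 0.005, 0, 0, 0, 0]])

```text
clock: 10.63
tcp_pos: [0.4472, -0.0854, 0.0562]
tool_rot: [[-0.999, -0.044, 0.0], [-0.044, 0.999, -0.0], [-0.0, -0.0, -1.0]]
contact_force: [0.2, 0.5, -1.5]
width: 0.0111
finger_force: 58.8
```

>>> play_rows(series=[[-0.012, 0, 0, 0, 0, 0], [-0.024, 0, 0, 0, 0, 0], [-0.036, 0, 0, 0, 0, 0], [-0.048, 0, 0, 0, 0, 0], [-0.06, 0, 0, 0, 0, 0], [-0.07, 0, 0, 0, 0, 0], [-0.07, 0, 0, 0, 0, 0]])

```text
clock: 11.22
tcp_pos: [0.4609, -0.0849, 0.0563]
tool_rot: [[-0.999, -0.043, 0.001], [-0.043, 0.999, -0.0], [-0.001, -0.0, -1.0]]
contact_force: [1.0, -2.2, -3.4]
width: 0.0109
finger_force: 58.7
```

```bash
cat >> h.py <<'E'
def where():
    from workcell import manip
    s=manip.get_state();d=s["tcp_pos"][:2]-O;F=s["contact_force"];t=s["ft_torque"]
    print("rack x %.4f y %.4f z %.4f  Fx %.1f Fy %.1f Fz %.1f Tz %.2f t %.1f"%(d@ex,d@ey,s["tcp_pos"][2],F[:2]@ex,F[:2]@ey,F[2],t[2],s["clock"]),"yaw %.4f"%np.arctan2(-s["tool_rot"][1,0],-s["tool_rot"][0,0]),s["ft_torque"].round(2))
E
python3 -c "
from h import *
where()"
```

```text
rack x -0.2753 y 0.0895 z 0.0563  Fx 0.9 Fy -2.3 Fz -3.4 Tz -0.52 t 11.2 yaw 0.0430 [-0.43  0.22 -0.52]
```

The rear tip feels the +y guide (Fy -2.3, Tz -0.52), so I shift 1.5 mm to -y.

>>> play_rows(series=[[0, -0.004, 0, 0, 0, 0], [0, -0.0075, 0, 0, 0, 0], [0, -0.0075, 0, 0, 0, 0], [0, -0.0075, 0, 0, 0, 0]])

```text
clock: 11.55
tcp_pos: [0.4604, -0.0861, 0.0562]
tool_rot: [[-0.999, -0.043, 0.0], [-0.043, 0.999, 0.0], [-0.0, 0.0, -1.0]]
contact_force: [0.3, -1.1, -2.3]
width: 0.0111
finger_force: 58.8
```

```bash
python3 -c "
from h import *
where()"
```

```text
rack x -0.2759 y 0.0884 z 0.0562  Fx 0.2 Fy -1.1 Fz -2.3 Tz -0.22 t 11.6 yaw 0.0435 [-0.17  0.04 -0.22]
```

>>> play_rows(series=[[-0.012, 0, 0, 0, 0, 0], [-0.024, 0, 0, 0, 0, 0], [-0.036, 0, 0, 0, 0, 0], [-0.048, 0, 0, 0, 0, 0], [-0.048, 0, 0, 0, 0, 0]])

```text
clock: 11.97
tcp_pos: [0.4705, -0.0858, 0.0561]
tool_rot: [[-0.999, -0.044, 0.0], [-0.044, 0.999, -0.0], [-0.0, -0.0, -1.0]]
contact_force: [-0.6, -1.4, -2.1]
width: 0.0113
finger_force: 58.7
```

```bash
python3 -c "
from h import *
where()"
```

```text
rack x -0.2658 y 0.0883 z 0.0561  Fx -0.7 Fy -1.4 Fz -2.1 Tz -0.25 t 12.0 yaw 0.0436 [-0.21  0.22 -0.25]
```

>>> play_rows(series=[[-0.01, -0.003, 0, 0, 0, 0], [-0.02, -0.006, 0, 0, 0, 0], [-0.03, -0.006, 0, 0, 0, 0], [-0.04, -0.006, 0, 0, 0, 0], [-0.05, -0.006, 0, 0, 0, 0], [-0.05, -0.006, 0, 0, 0, 0]])

```text
clock: 12.47
tcp_pos: [0.4804, -0.0865, 0.0562]
tool_rot: [[-0.999, -0.043, 0.0], [-0.043, 0.999, -0.0], [-0.0, -0.0, -1.0]]
contact_force: [-0.3, -0.5, -2.3]
width: 0.0112
finger_force: 58.8
```

```bash
python3 -c "
from h import *
where()"
```

```text
rack x -0.2559 y 0.0871 z 0.0562  Fx -0.3 Fy -0.5 Fz -2.3 Tz 0.00 t 12.5 yaw 0.0435 [-0.06  0.29  0.  ]
```

Free. I keep going.

>>> play_rows(series=[[-0.015, 0, 0, 0, 0, 0], [-0.03, 0, 0, 0, 0, 0], [-0.045, 0, 0, 0, 0, 0], [-0.06, 0, 0, 0, 0, 0], [-0.075, 0, 0, 0, 0, 0], [-0.09, 0, 0, 0, 0, 0], [-0.1, 0, 0, 0, 0, 0], [-0.1, 0, 0, 0, 0, 0]])

```text
clock: 13.13
tcp_pos: [0.5004, -0.0857, 0.0562]
tool_rot: [[-0.999, -0.043, 0.0], [-0.043, 0.999, -0.0], [-0.0, -0.0, -1.0]]
contact_force: [0.4, -0.3, -0.7]
width: 0.0112
finger_force: 58.8
```

```bash
python3 -c "
from h import *
where()"
```

```text
rack x -0.2359 y 0.0870 z 0.0562  Fx 0.4 Fy -0.3 Fz -0.7 Tz -0.06 t 13.1 yaw 0.0434 [-0.02  0.25 -0.06]
```

>>> play_rows(series=[[-0.015, 0, 0, 0, 0, 0], [-0.03, 0, 0, 0, 0, 0], [-0.045, 0, 0, 0, 0, 0], [-0.06, 0, 0, 0, 0, 0], [-0.075, 0, 0, 0, 0, 0], [-0.09, 0, 0, 0, 0, 0], [-0.1, 0, 0, 0, 0, 0], [-0.1, 0, 0, 0, 0, 0]])

```text
clock: 13.8
tcp_pos: [0.5204, -0.0848, 0.0561]
tool_rot: [[-0.999, -0.043, 0.0], [-0.043, 0.999, -0.0], [-0.0, -0.0, -1.0]]
contact_force: [-0.5, 0.4, -1.5]
width: 0.0113
finger_force: 58.8
```

```bash
python3 -c "
from h import *
where()"
```

```text
rack x -0.2159 y 0.0870 z 0.0561  Fx -0.5 Fy 0.4 Fz -1.5 Tz -0.03 t 13.8 yaw 0.0435 [-0.03  0.28 -0.03]
```

>>> play_rows(series=[[-0.015, 0, 0, 0, 0, 0], [-0.03, 0, 0, 0, 0, 0], [-0.045, 0, 0, 0, 0, 0], [-0.06, 0, 0, 0, 0, 0], [-0.075, 0, 0, 0, 0, 0], [-0.09, 0, 0, 0, 0, 0], [-0.1, 0, 0, 0, 0, 0], [-0.1, 0, 0, 0, 0, 0]])

```text
clock: 14.47
tcp_pos: [0.5404, -0.084, 0.0561]
tool_rot: [[-0.999, -0.043, 0.0], [-0.043, 0.999, -0.0], [-0.0, -0.0, -1.0]]
contact_force: [-0.1, -0.0, -2.0]
width: 0.0113
finger_force: 58.8
```

```bash
python3 -c "
from h import *
where()"
```

```text
rack x -0.1959 y 0.0869 z 0.0561  Fx -0.1 Fy -0.0 Fz -2.0 Tz -0.09 t 14.5 yaw 0.0434 [ 0.04  0.24 -0.09]
```

>>> play_rows(series=[[-0.015, 0, 0, 0, 0, 0], [-0.03, 0, 0, 0, 0, 0], [-0.045, 0, 0, 0, 0, 0], [-0.06, 0, 0, 0, 0, 0], [-0.075, 0, 0, 0, 0, 0], [-0.09, 0, 0, 0, 0, 0], [-0.1, 0, 0, 0, 0, 0], [-0.1, 0, 0, 0, 0, 0]])

```text
clock: 15.13
tcp_pos: [0.5603, -0.0831, 0.0561]
tool_rot: [[-0.999, -0.043, 0.0], [-0.043, 0.999, -0.0], [-0.0, -0.0, -1.0]]
contact_force: [0.6, -0.3, -1.7]
width: 0.0112
finger_force: 58.8
```

```bash
python3 -c "
from h import *
where()"
```

```text
rack x -0.1759 y 0.0869 z 0.0561  Fx 0.6 Fy -0.4 Fz -1.7 Tz 0.00 t 15.1 yaw 0.0434 [0.01 0.24 0.  ]
```

>>> play_rows(series=[[-0.006, 0, 0, 0, 0, 0], [-0.012, 0, 0, 0, 0, 0], [-0.018, 0, 0, 0, 0, 0], [-0.024, 0, 0, 0, 0, 0], [-0.03, 0, 0, 0, 0, 0], [-0.036, 0, 0, 0, 0, 0], [-0.042, 0, 0, 0, 0, 0], [-0.05, 0, 0, 0, 0, 0]])

```text
clock: 15.8
tcp_pos: [0.5699, -0.0826, 0.0561]
tool_rot: [[-0.999, -0.043, -0.0], [-0.043, 0.999, 0.0], [0.0, 0.0, -1.0]]
contact_force: [0.1, 0.1, -1.6]
width: 0.0114
finger_force: 58.8
```

>>> play_rows(series=[[-0.004, 0, 0, 0, 0, 0], [-0.008, 0, 0, 0, 0, 0], [-0.012, 0, 0, 0, 0, 0], [-0.015, 0, 0, 0, 0, 0], [-0.015, 0, 0, 0, 0, 0]])

```text
clock: 16.22
tcp_pos: [0.573, -0.0825, 0.0561]
tool_rot: [[-0.999, -0.043, 0.0], [-0.043, 0.999, -0.0], [-0.0, -0.0, -1.0]]
contact_force: [0.4, 0.2, -2.0]
width: 0.0114
finger_force: 58.8
```

>>> play_rows(series=[[-0.004, 0, 0, 0, 0, 0], [-0.007, 0, 0, 0, 0, 0], [-0.01, 0, 0, 0, 0, 0], [-0.01, 0, 0, 0, 0, 0]])

```text
clock: 16.55
tcp_pos: [0.575, -0.0824, 0.0561]
tool_rot: [[-0.999, -0.043, 0.0], [-0.043, 0.999, -0.0], [-0.0, -0.0, -1.0]]
contact_force: [-0.2, 0.0, -2.1]
width: 0.0114
finger_force: 58.8
```

```bash
python3 -c "
from h import *
where()"
```

```text
rack x -0.1613 y 0.0869 z 0.0561  Fx -0.2 Fy 0.0 Fz -2.1 Tz 0.05 t 16.6 yaw 0.0434 [-0.01  0.28  0.05]
```

>>> play_rows(series=[[-0.003, 0, 0, 0, 0, 0], [-0.006, 0, 0, 0, 0, 0], [-0.01, 0, 0, 0, 0, 0], [-0.01, 0, 0, 0, 0, 0]])

```text
clock: 16.88
tcp_pos: [0.577, -0.0824, 0.0561]
tool_rot: [[-0.999, -0.043, 0.0], [-0.043, 0.999, -0.0], [-0.0, -0.0, -1.0]]
contact_force: [-0.7, 0.3, -2.0]
width: 0.0108
finger_force: 58.8
```

>>> play_rows(series=[[-0.003, 0, 0, 0, 0, 0], [-0.006, 0, 0, 0, 0, 0], [-0.006, 0, 0, 0, 0, 0]])

```text
clock: 17.13
tcp_pos: [0.5782, -0.0823, 0.0561]
tool_rot: [[-0.999, -0.043, 0.0], [-0.043, 0.999, -0.0], [-0.0, -0.0, -1.0]]
contact_force: [-0.1, 0.5, -2.0]
width: 0.0115
finger_force: 58.8
```

>>> play_rows(series=[[-0.003, 0, 0, 0, 0, 0], [-0.006, 0, 0, 0, 0, 0], [-0.006, 0, 0, 0, 0, 0]])

```text
clock: 17.38
tcp_pos: [0.5794, -0.0822, 0.0561]
tool_rot: [[-0.999, -0.043, 0.0], [-0.043, 0.999, -0.0], [-0.0, -0.0, -1.0]]
contact_force: [0.3, 0.4, -2.1]
width: 0.0112
finger_force: 58.8
```

>>> play_rows(series=[[-0.003, 0, 0, 0, 0, 0], [-0.005, 0, 0, 0, 0, 0], [-0.005, 0, 0, 0, 0, 0]])

```text
clock: 17.63
tcp_pos: [0.5804, -0.0822, 0.0561]
tool_rot: [[-0.999, -0.043, 0.0], [-0.043, 0.999, -0.0], [-0.0, -0.0, -1.0]]
contact_force: [0.6, -0.1, -2.2]
width: 0.011
finger_force: 58.8
```

>>> play_rows(series=[[-0.003, 0, 0, 0, 0, 0], [-0.005, 0, 0, 0, 0, 0], [-0.005, 0, 0, 0, 0, 0]])

```text
clock: 17.88
tcp_pos: [0.5814, -0.0821, 0.0561]
tool_rot: [[-0.999, -0.043, 0.0], [-0.043, 0.999, -0.0], [-0.0, -0.0, -1.0]]
contact_force: [-0.5, 0.3, -2.2]
width: 0.0113
finger_force: 58.8
```

>>> play_rows(series=[[-0.003, 0, 0, 0, 0, 0], [-0.005, 0, 0, 0, 0, 0], [-0.005, 0, 0, 0, 0, 0]])

```text
clock: 18.13
tcp_pos: [0.5823, -0.0821, 0.0561]
tool_rot: [[-0.999, -0.043, 0.0], [-0.043, 0.999, -0.0], [-0.0, -0.0, -1.0]]
contact_force: [0.8, 0.5, -1.6]
width: 0.0111
finger_force: 58.8
```

Rack x is -0.154 and there is still no stop, so I continue in 1 mm calls.

>>> play_rows(series=[[-0.003, 0, 0, 0, 0, 0], [-0.005, 0, 0, 0, 0, 0], [-0.005, 0, 0, 0, 0, 0]])

```text
clock: 18.38
tcp_pos: [0.5827, -0.0819, 0.0559]
tool_rot: [[-0.999, -0.043, -0.001], [-0.043, 0.999, 0.0], [0.001, 0.0, -1.0]]
contact_force: [-1.8, -0.1, -1.5]
width: 0.0113
finger_force: 58.9
```

>>> play_rows(series=[[-0.003, 0, 0, 0, 0, 0], [-0.005, 0, 0, 0, 0, 0], [-0.005, 0, 0, 0, 0, 0]])

```text
clock: 18.63
tcp_pos: [0.5826, -0.0818, 0.0556]
tool_rot: [[-0.999, -0.043, -0.003], [-0.043, 0.999, 0.0], [0.003, 0.001, -1.0]]
contact_force: [-7.2, 0.6, 1.7]
width: 0.0112
finger_force: 59.3
```

>>> play_rows(series=[[-0.003, 0, 0, 0, 0, 0], [-0.005, 0, 0, 0, 0, 0], [-0.005, 0, 0, 0, 0, 0]])

```text
clock: 18.88
tcp_pos: [0.5825, -0.0818, 0.0554]
tool_rot: [[-0.999, -0.043, -0.006], [-0.043, 0.999, 0.001], [0.006, 0.001, -1.0]]
contact_force: [-13.6, -0.4, 3.2]
width: 0.0115
finger_force: 59.5
```

The stop is met at x = 0.5825 (13.6 N). I back off to 1.5 mm clear.

>>> play_rows(series=[[0.01, 0, 0, 0, 0, 0], [0.021, 0, 0, 0, 0, 0], [0.021, 0, 0, 0, 0, 0], [0.021, 0, 0, 0, 0, 0]])

```text
clock: 19.22
tcp_pos: [0.5814, -0.0822, 0.0563]
tool_rot: [[-0.999, -0.043, 0.001], [-0.043, 0.999, -0.0], [-0.001, -0.0, -1.0]]
contact_force: [1.0, -0.3, -2.1]
width: 0.0112
finger_force: 58.8
```

```bash
python3 -c "
from h import *
where();tilt(('side','scene'))"
```

```text
rack x -0.1549 y 0.0868 z 0.0563  Fx 1.0 Fy -0.4 Fz -2.1 Tz -0.02 t 19.2 yaw 0.0433 [-0.04  0.27 -0.02]
side pts 463 dz/dx 0.029 dz/dy -0.045 z(70) 0.0893 z(220) 0.0937 expected under z 0.0788 ((0.14756768941879272, 0.0002775639295578003), (0.15509521961212158, 0.12322661280632019), 0.006987884175032377)
scene pts 332 dz/dx -0.021 dz/dy 0.001 z(70) 0.0934 z(220) 0.0903 expected under z 0.0788 ((0.14898137748241425, 0.0019501857459545135), (0.12283487617969513, 0.15514323115348816), 88.3448257446289)
```

Now I lower, feeling for the rails.

>>> play_rows(series=[[0, 0, 0.006, 0, 0, 0], [0, 0, 0.012, 0, 0, 0], [0, 0, 0.018, 0, 0, 0], [0, 0, 0.024, 0, 0, 0], [0, 0, 0.03, 0, 0, 0], [0, 0, 0.034, 0, 0, 0], [0, 0, 0.034, 0, 0, 0]])

```text
clock: 19.9
tcp_pos: [0.5809, -0.0821, 0.049]
tool_rot: [[-0.999, -0.043, -0.0], [-0.043, 0.999, 0.0], [0.0, 0.0, -1.0]]
contact_force: [-0.3, 0.0, -1.8]
width: 0.011
finger_force: 58.8
```

>>> play_rows(series=[[0, 0, 0.003, 0, 0, 0], [0, 0, 0.005, 0, 0, 0], [0, 0, 0.005, 0, 0, 0]])

```text
clock: 20.15
tcp_pos: [0.5811, -0.0822, 0.0483]
tool_rot: [[-0.999, -0.043, 0.0], [-0.043, 0.999, -0.0], [-0.0, -0.0, -1.0]]
contact_force: [0.3, -0.5, -1.9]
width: 0.0114
finger_force: 58.8
```

```bash
python3 -c "
from h import *
where()"
```

```text
rack x -0.1551 y 0.0869 z 0.0483  Fx 0.3 Fy -0.6 Fz -1.9 Tz 0.04 t 20.1 yaw 0.0433 [-0.04  0.16  0.04]
```

>>> play_rows(series=[[0, 0, 0.002, 0, 0, 0], [0, 0, 0.004, 0, 0, 0], [0, 0, 0.004, 0, 0, 0]])

```text
clock: 20.4
tcp_pos: [0.5812, -0.0822, 0.0477]
tool_rot: [[-0.999, -0.043, 0.0], [-0.043, 0.999, -0.0], [-0.0, -0.0, -1.0]]
contact_force: [0.1, -1.1, 0.3]
width: 0.0111
finger_force: 59.0
```

>>> play_rows(series=[[0, 0, 0.002, 0, 0, 0], [0, 0, 0.003, 0, 0, 0], [0, 0, 0.003, 0, 0, 0]])

```text
clock: 20.65
tcp_pos: [0.5812, -0.0823, 0.0474]
tool_rot: [[-0.999, -0.043, 0.0], [-0.043, 0.999, -0.0], [-0.0, -0.0, -1.0]]
contact_force: [-3.4, 0.3, 3.5]
width: 0.0115
finger_force: 59.5
```

```bash
python3 -c "
from h import *
where()"
```

```text
rack x -0.1550 y 0.0868 z 0.0474  Fx -3.4 Fy 0.4 Fz 3.5 Tz 0.02 t 20.6 yaw 0.0433 [0.07 0.25 0.02]
```

Resting on the rails at 70 mm. I release.

>>> play_rows(series=[[0, 0, 0, 0, 0, 0], [0, 0, 0, 0, 0, 0], [0, 0, 0, 0, 0, 0], [0, 0, 0, 0, 0, 0], [0, 0, 0, 0, 0, 0], [0, 0, 0, 0, 0, 0]], hand=0.4)

```text
clock: 21.15
tcp_pos: [0.581, -0.0821, 0.0468]
tool_rot: [[-0.999, -0.043, -0.0], [-0.043, 0.999, 0.0], [0.0, 0.0, -1.0]]
contact_force: [-0.5, -0.1, -0.8]
width: 0.0513
finger_force: 0.0
```

>>> play_rows(series=[[0, 0, -0.05, 0, 0, 0], [0, 0, -0.1, 0, 0, 0], [0, 0, -0.2, 0, 0, 0], [0.02, 0, -0.3, 0, 0, 0], [0.1, 0, -0.4, 0, 0, 0], [0.2, 0, -0.5, 0, 0, 0], [0.3, 0, -0.6, 0, 0, 0], [0.3, 0, -0.6, 0, 0, 0]])

```text
clock: 21.82
tcp_pos: [0.5214, -0.0855, 0.1724]
tool_rot: [[-0.999, -0.043, 0.006], [-0.043, 0.999, -0.003], [-0.006, -0.003, -1.0]]
contact_force: [1.4, -0.3, -0.5]
width: 0.0513
finger_force: 0.0
```

```bash
python3 - <<'E'
from h import *
where()
w=wrist();cv2.imwrite("pics/wend.png",w["img"][:,:,::-1])
P,ok=cloud(w);H,S,V=cv2.split(cv2.cvtColor(w["img"],cv2.COLOR_RGB2HSV))
m=((H<6)|(H>174))&(S>150)&(V>110)&ok&(P[...,2]>.08)&(P[...,2]<.14)
q=P[m];print(len(q),np.median(q,0),q.max(0))
E
```

```text
rack x -0.2150 y 0.0862 z 0.1724  Fx 1.4 Fy -0.4 Fz -0.5 Tz 0.03 t 21.8 yaw 0.0433 [-0.02  0.01  0.03]
450 [ 0.57995882 -0.08323343  0.12053785] [ 0.59516252 -0.07789225  0.12244853]
```

View pics/wend.png

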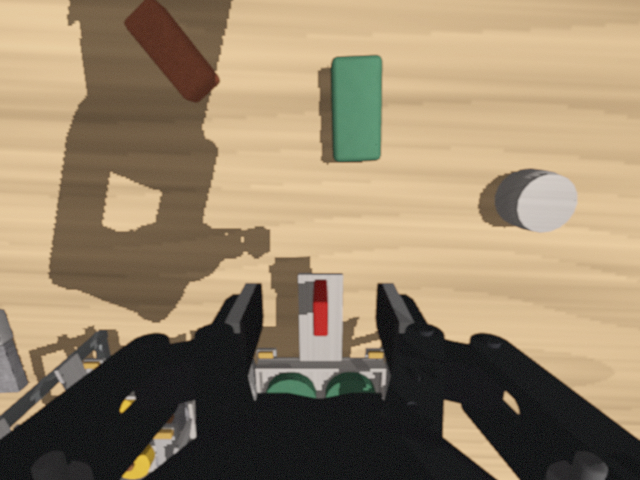

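The tray lies behind both nibs, at (265,354) and (376,354). The grip top reads z = 0.1205, which fits an underside at 70 mm, and the gripper is clear. I let things settle and hand in.

>>> play_rows(series=[[0.1, 0, -0.1, 0, 0, 0], [0.2, 0, -0.1, 0, 0, 0], [0.2, 0, -0.1, 0, 0, 0], [0.2, 0, -0.1, 0, 0, 0], [0.2, 0, -0.1, 0, 0, 0], [0.2, 0, -0.1, 0, 0, 0]])

```text
clock: 22.37
tcp_pos: [0.4817, -0.0865, 0.1865]
tool_rot: [[-0.999, -0.043, -0.0], [-0.043, 0.999, 0.0], [0.0, 0.0, -1.0]]
contact_force: [-0.2, 1.1, -0.5]
width: 0.0516
finger_force: 0.0
```

```bash
python3 -c "
from workcell import manip
print(manip.hand_in())"
```

```text
the job is handed in; nothing more can be done
None
```

The red-grip tray is on the lower (70 mm) rails of the green-flag (left) bay, lying behind both brass nibs, released, and the job is handed in (no verdict came back); the first grasp closed above the grip because the real finger ends sat about 39 mm above the reported TCP, and wrist force stayed at about 14 N or less in the readings taken.

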